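# Slide the last painted tile into the tray's empty corner

### The arm

A 6-joint arm with a two-finger parallel gripper is mounted at the origin on the work surface. World frame = base frame: x ahead of the robot, y to its left, z up, the work surface at z = 0. Lengths are in mm, angles in rad, forces in N, time in s.
With the tool pointing down it reaches from about 275 to 1000 mm from the base axis. Payload 8.4 kg.
Tool frame: the origin (TCP) lies midway between the tips of the shut fingers; the grasp point (between the pads) lies 19 mm behind it; z points along the fingers, y is the line along which they close (so a half turn about z gives the same grasp; the last joint's range is limited). The gripper opens to 85 mm and grips with 20 to 120 N. Pads are 22 mm wide; open, the fingers measure 114 mm over their backs; the gripper's body (76 mm by 85 mm) begins 54 mm behind the grasp point. The pads swing forward as they close: fully open they stand 13 mm farther back than shut.
Start: joints at [1.202, 0.353, 1.633, -0, 1.155, -0.002], TCP at [224.143, 583.428, 231.281] pointing down, gripper open.
Joint ranges: [-2.63, 2.63], [-0.92, 2.1], [0.06, 2.66], [-1.3, 4.44], [0, 2.69], [-3.02, 3.02]. Speed limits (rad/s): [2.22, 2.22, 2.79, 3.14, 3.14, 3.14].

### API

Orientations are given as [roll, pitch, yaw] about the fixed x, y, z axes, in that order (R = Rz(yaw) Ry(pitch) Rx(roll)).
In Python, from rig import monitor, imaging, r gives the robot as it stands.
- The arm moves only by the tool drive_tool, never from a script. Its argument "plan" is a list of rows, each an object of numbers: "x", "y", "z": the shift along the tool's x, y, z in units of 50 mm (1.0 is 50 mm); "ax", "ay", "az": the turn, a rotation vector about the tool's x, y, z in units of 6 degrees (1.0 is 6 degrees); "hand": the finger opening in mm, from 0 to 85.4. In form: [{"x": .., "y": .., "z": .., "ax": .., "ay": .., "az": .., "hand": ..}, ...]. A call has 1 to 8 rows; each row is the pose to reach, as a shift and turn from the pose commanded when the call began, along the tool's axes at that moment; what a row does not reach only later rows make up. A row lasts 1/10 s, in which the tool goes at most 50 mm and 8.59 degrees, less where a joint would pass 70% of its speed; a pose out of reach is approached as far as the arm can. A call with a gripper value outside its range is refused whole. The fingers move at their own pace and stop on an object; "grip_force" is the grip in N (left out, the last holds). Time passes only in rows, so rows that repeat a pose let the fingers close. It gives the time, the measured TCP pose, the force, the opening and the grip force at its end, in the units of the state.
- monitor.sense(): the state, without advancing time (a new reading comes with each control period).
- imaging.grab_frame(name): name is "scene" or "top"; returns the picture (384x512x3 uint8, red, green, blue); there is no depth.
- imaging.camera_info(name): a dict with "mtx" (3x3 intrinsics, pixels), "R" (3x3) and "t" (3): a world point X has camera coordinates R X + t. Camera axes: x right, y down, z forward; pixel columns grow to the right and rows downward; lengths in mm; the calibration is good to about 2 mm. A picture is of the moment at which its call begins. camera_info takes no time and is no camera call.
- r.sign_off(): hands the job in; it is judged then, once.
The state is a dict: "clock": time; "qpos": joint angles; "qvel": joint speeds; "joint_efforts": joint torques, N m; "eef_pos": TCP position; "tcp_rot": TCP orientation; "contact_force": force on the tool from outside, world axes, zero at the start; "wrist_torque": the same for the moment, N m; "opening": opening from 0.0 (shut) to 1.0 (fully open); "grasp_force": force on a finger pad.
Only numpy, scipy, OpenCV 4.12 (cv2) and the standard library are available. Lean on these libraries where they do the work, as an engineer would, in place of code of your own. Each camera call takes 0.05 s, during which the arm holds its last target. There are 200 camera calls.

### The job

One loose tile, yellow with a red sun, lies askew on the bare bed of the wooden tile tray. With the fingertips, push it straight across from where it lies until it is flat and square against the tray's far long side (the one away from the robot), then slide it along that side into the empty corner until it sits snug against both sides of the tray, and take the hand away. Never lift or tip the tile, and leave the paints, brushes and other tiles where they are.

Things in the scene. Friction and masses are not known exactly. Their poses are not given: they have to be found in the camera images.
- sun_tile_center (a point): centre (half-way up) of the loose yellow glazed tile with a red sun, 50 x 50 x 8 mm, about 45 g, flat on the tray's bed, its top 18 mm above the table; x and y along its sides, within 30 degrees of the tray's x and y, z up. Slippery underneath: a fingertip pressed on its top with some 5 N drags it along, and slips over it once a wall stops the tile
- tray: wooden tile tray fixed on a 2 mm black mat, 356 (its y) x 196 mm (its x); origin at its middle at table height, x across towards the far long side, z up. Bare plywood bed 10 mm above the table, inside x -80 to 80, y -160 to 160 mm; oak rim round it 18 mm wide, top 24 mm above the table. A row of fixed laid tiles, tops 18 mm above the table, covers x -78 to -28 mm
- rail_mid (a point): middle of the inner top edge of the tray's far long side, 24 mm above the table. The side's inner face, the rail, runs straight along the tray's y at tray x = 80 mm
- empty_corner (a point): where the loose tile's centre must lie: tray x 55, y +135 or -135 mm (the empty end), 14 mm above the table; axes as the tray's. The place is 54 mm wide in x, between the rail and a fixed laid tile (x -24 to 26 mm), closed by the tray's short side, open to the middle. At the tray's other end, fixed tiles fill x -24 to 80 mm, beyond 110 mm from its middle
- paint_pot: small pot of blue paint with white lid, 35 mm across, 38 mm tall, standing on the laid near row of tiles, origin at the centre of its foot; a bystander
- paint_yellow: squeeze bottle of yellow paint with a white cap, standing, 58 mm across, 160 mm tall, origin at the centre of its foot; a bystander
- paint_red: squeeze bottle of red paint with a white cap, standing, 58 mm across, 160 mm tall, origin at the centre of its foot; a bystander
- paint_black: squeeze bottle of black paint with a white cap, standing, 58 mm across, 160 mm tall, origin at the centre of its foot; a bystander
- brush_jar: glass jar 76 mm across, 95 mm tall, with three brushes in it that reach to about 215 mm and lean out to 65 mm from its axis; origin at the centre of its foot; a bystander
- flat_brush: flat paint brush lying on the table beside the tray, 210 mm long along its x, 15 mm wide; a bystander
- spare_tile: loose teal tile with a white flower, 50 x 50 x 8 mm, lying on the table outside the tray, origin at the centre of its underside; a bystander
Not all that is in view belongs to the job. Of the things like the part that bears sun_tile_center, leave any that is green or pink; of the rest the smaller one is meant.

How it is judged:
By the outcome, as a careful person would: the job done as asked, in the order asked, and still so for the second after the job is handed in, with the robot touching nothing.
It also fails if it takes over 35 s, if anything falls off the work surface, if the arm or the gripper's body presses on something with over 40 N, if the wrist force passes 120 N, or if a joint passes its speed limit or range.

## Working session

There is one attempt and no reset: what is moved stays moved. The work goes in short steps, Python scripts to look and compute and a tool call to move; the robot and the scene stay as the last step left them, time stands still between calls to the robot, and variables do not carry over. Pictures are saved under pics/ and viewed, at most 10 in all, crops included, and the job is handed in when it is done.

Besides the shell and the picture viewer there is one more tool, called after "Emit:" in YAML: its name, and indented under it one key for each argument. drive_tool: Moves the arm, as the interface text tells. Its arguments: {"type":"object","properties":{"plan":{"type":"array","items":{"type":"object","properties":{"x":{"type":"number"},"y":{"type":"number"},"z":{"type":"number"},"ax":{"type":"number"},"ay":{"type":"number"},"az":{"type":"number"},"hand":{"type":"number"}}}},"grip_force":{"type":"number"}},"required":["plan"]}

```bash
mkdir -p pics
python3 - <<'E'
from rig import monitor, imaging, r
import cv2
for n in("top","scene"):
    cv2.imwrite(f"pics/{n}0.png",cv2.resize(imaging.grab_frame(n)[:,:,::-1],(800,600),interpolation=cv2.INTER_CUBIC))
    c=imaging.camera_info(n);print(c)
s=monitor.sense();print({k:s[k] for k in("clock","eef_pos","tcp_rot","contact_force","opening")})
E
```

```text
{'mtx': array([[425.56873665,   0.        , 257.00545809],
       [  0.        , 425.56873665, 191.02243797],
       [  0.        ,   0.        ,   1.        ]]), 'R': array([[-2.70186609e-02, -9.99627871e-01, -3.75644298e-03],
       [-9.85186644e-01,  2.72645515e-02, -1.69304223e-01],
       [ 1.69343638e-01, -8.73575939e-04, -9.85556680e-01]]), 't': array([  32.46465421,  578.09929358, 1245.10404132])}
{'mtx': array([[464.30287676,   0.        , 248.85044103],
       [  0.        , 464.30287676, 196.70214099],
       [  0.        ,   0.        ,   1.        ]]), 'R': array([[ 0.85793961,  0.51321663,  0.02341603],
       [ 0.31588673, -0.49102319, -0.81185701],
       [-0.4051607 ,  0.7039211 , -0.58338657]]), 't': array([-510.83012766, -131.10192732, 1509.29609835])}
{'clock': 0.1, 'eef_pos': array([224.01330263, 583.03431485, 230.64157813]), 'tcp_rot': array([-3.14036179e+00,  1.45572811e-05,  2.77474518e+00]), 'contact_force': array([-0.16473851,  0.0099009 , -0.11228135]), 'opening': 1.002336179451196}
```

View pics/top0.png

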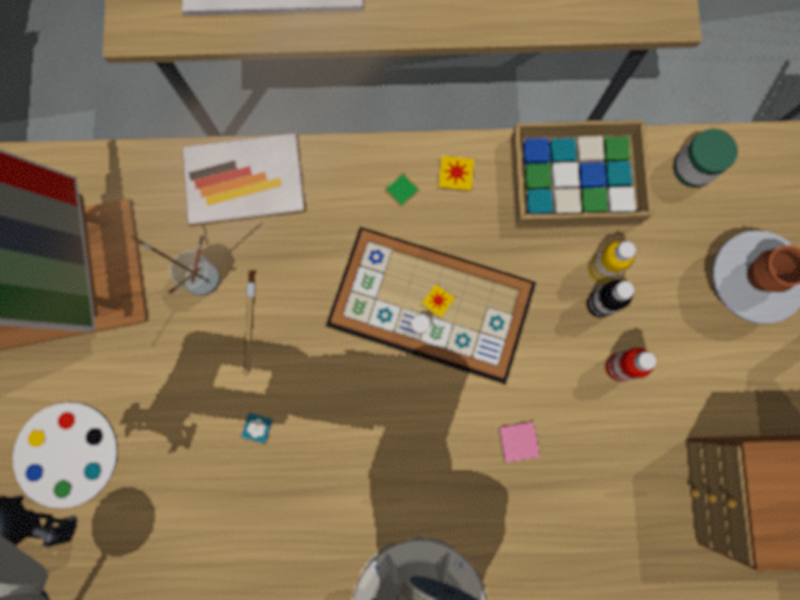

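View pics/scene0.png

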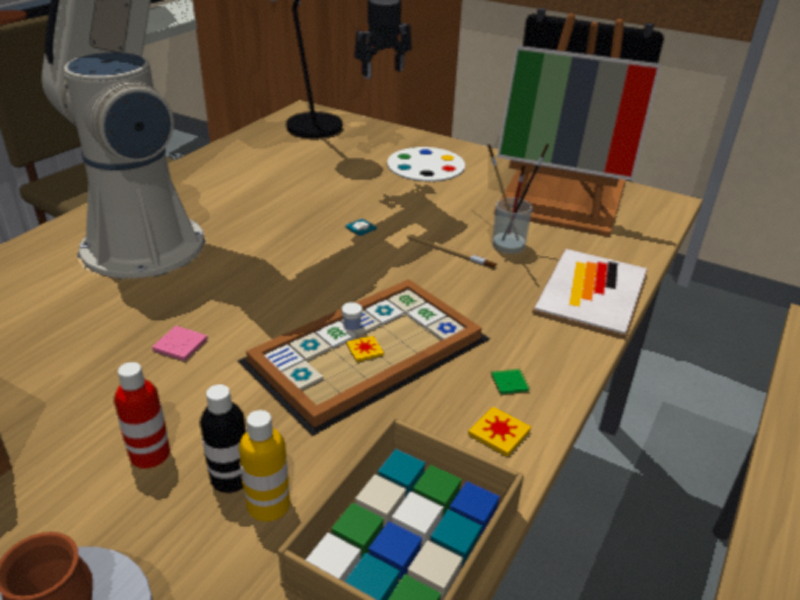

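```bash
cat > h.py <<'E'
from rig import monitor, imaging, r
import cv2, numpy as np
def back(uv,z,n="top"):
    c=imaging.camera_info(n);K,R,t=c["mtx"],c["R"],c["t"]
    uv=np.asarray(uv,float).reshape(-1,2)
    d=np.c_[uv,np.ones(len(uv))]@np.linalg.inv(K).T@R; o=-R.T@t
    return (o+d*((z-o[2])/d[:,2])[:,None])[:,:2]
def proj(X,n="top"):
    c=imaging.camera_info(n)
    return cv2.projectPoints(np.float64(X).reshape(-1,1,3),cv2.Rodrigues(c["R"])[0],c["t"],c["mtx"],None)[0].reshape(-1,2)
def tile(img,rect,n="top"):
    hsv=cv2.cvtColor(img,cv2.COLOR_RGB2HSV)
    m=((((hsv[...,0]>22)&(hsv[...,0]<33))|(hsv[...,0]<8)|(hsv[...,0]>172))&(hsv[...,1]>200)&(hsv[...,2]>110)).astype(np.uint8)
    k=np.zeros_like(m);x0,y0,x1,y1=rect;k[y0:y1,x0:x1]=m[y0:y1,x0:x1]
    c=max(cv2.findContours(k,0,cv2.CHAIN_APPROX_NONE)[0],key=cv2.contourArea)
    return cv2.minAreaRect(np.float32(back(c,18,n))), k
E
python3 - <<'E'
from h import *
im=imaging.grab_frame("top")
T,k=tile(im,(262,175,300,212));print("tile",T)
hsv=cv2.cvtColor(im,cv2.COLOR_RGB2HSV)
print(hsv[155,255],hsv[165,300],hsv[192,280],hsv[205,220])
C=np.array([[362,230],[535,283],[505,380],[328,325]])*.64
print("outer corners z24",back(C,24).round(1))
x0,y0,x1,y1=200,135,350,250
cv2.imwrite("pics/crop.png",cv2.resize(im[y0:y1,x0:x1,::-1],(750,575),interpolation=cv2.INTER_CUBIC))
E
```

```text
tile ((578.5844116210938, -54.488548278808594), (44.963924407958984, 47.79048156738281), 51.75470733642578)
[ 12 153 138] [ 18 108 156] [  1 227 183] [ 13 159 154]
outer corners z24 [[ 725.7   92.8]
 [ 607.  -249.9]
 [ 416.9 -179.9]
 [ 534.1  163.1]]
```

View pics/crop.png

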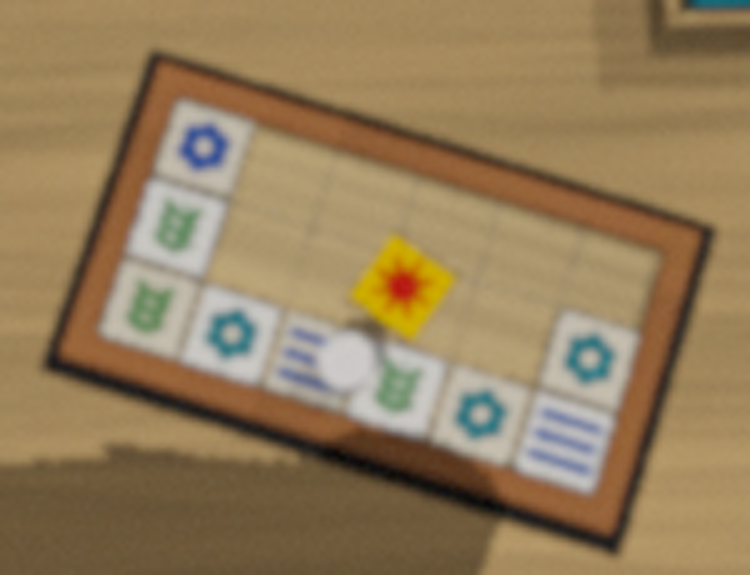

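Run:
```python
from h import *
px=lambda a:(np.array(a)+.5)/5-.5+[200,135]
O=px([[158,64],[702,233],[610,540],[60,360]]);I=px([[180,98],[663,245]])
P=np.r_[back(O,24),back(I,24)]
Q=np.array([[98,178],[98,-178],[-98,-178],[-98,178],[80,160],[80,-160]],float)
pc,qc=P.mean(0),Q.mean(0);U,S,V=np.linalg.svd((Q-qc).T@(P-pc));R=(U@V).T
t=pc-R@qc;print("tray",t,np.degrees(np.arctan2(R[1,0],R[0,0])),"det",np.linalg.det(R));print("res",(P-(Q@R.T+t)).round(1))
np.savez("tray.npz",R=R,t=t)
T=(578.6,-54.5)
print("tile in tray",R.T@(np.array(T)-t)); print("corner world",R@[55,-135]+t)
im=imaging.grab_frame("top");_,k=tile(im,(262,175,300,212))
# tile corners from crop
c=back(px([[398,236],[455,283],[408,342],[350,288]]),18)
print("tile corners tray",((c-t)@R).round(1),"c",((c.mean(0)-t)@R), "side",np.linalg.norm(c-np.roll(c,1,0),axis=1))
s=monitor.sense();from scipy.spatial.transform import Rotation as Ro
W=Ro.from_euler("xyz",s["tcp_rot"]).as_matrix();print(W.round(3),"yaw",np.degrees(s["tcp_rot"][2]))
g=c.mean(0)-s["eef_pos"][:2];print("move tool units",W.T@np.r_[g,0]/50)
```

```text
tray [573.48552681 -41.54935398] -19.32559523793652 det 1.0000000000000004
res [[ 0.3  0.3]
 [-0.1 -0.5]
 [-3.3  1.9]
 [-1.6 -0.9]
 [ 0.7 -2.1]
 [ 4.   1.3]]
tile in tray [  9.11212372 -10.52835551]
corner world [ 580.71009664 -187.14401594]
tile corners tray [[ 39.8   1.2]
 [ 22.2 -41.4]
 [-22.2 -24.5]
 [ -0.8  19.9]] c [  9.76066579 -11.19880849] side [44.69959441 46.18623909 47.48603913 49.3593837 ]
[[-0.933  0.359 -0.   ]
 [ 0.359  0.933 -0.001]
 [ 0.    -0.001 -1.   ]] yaw 158.98534715791743
move tool units [-1.12065522e+01 -9.37513620e+00  8.14330043e-03]
```

Emit:
drive_tool:
  plan:
    - {"x": -0.9,"y": -0.7,"z": 0,"hand": 0}
    - {"x": -1.6,"y": -1.3,"z": 0,"hand": 0}
    - {"x": -2.3,"y": -2.0,"z": 0,"hand": 0}
    - {"x": -3.0,"y": -2.6,"z": 0,"hand": 0}
    - {"x": -3.8,"y": -3.2,"z": 0,"hand": 0}
    - {"x": -4.5,"y": -3.8,"z": 0,"hand": 0}
    - {"x": -5.2,"y": -4.4,"z": 0,"hand": 0}
    - {"x": -6.0,"y": -5.0,"z": 0,"az": -0.28,"hand": 0}

```text
invalid input
```

Emit:
drive_tool:
  plan:
    - {"x": -0.7,"y": -0.6,"hand": 0}
    - {"x": -1.5,"y": -1.2,"hand": 0}
    - {"x": -2.2,"y": -1.8,"hand": 0}
    - {"x": -3.0,"y": -2.4,"z": 0.3,"hand": 0}
    - {"x": -3.7,"y": -3.0,"z": 0.8,"hand": 0}
    - {"x": -4.2,"y": -3.5,"z": 1.3,"hand": 0}
    - {"x": -4.4,"y": -3.9,"z": 1.8,"hand": 0}
    - {"x": -4.4,"y": -3.9,"z": 2.3,"hand": 0}

```text
invalid input
```

```bash
cat >> h.py <<'E'
from scipy.spatial.transform import Rotation as Ro
d=np.load("tray.npz")
def where():
    s=monitor.sense();W=Ro.from_euler("xyz",s["tcp_rot"]).as_matrix()
    print("t",s["clock"],"tray",d["R"].T@(s["eef_pos"][:2]-d["t"]),"z",s["eef_pos"][2],"yaw-tray",np.degrees(s["tcp_rot"][2])-180+19.33,"F",s["contact_force"].round(2),"tilt",W[:,2].round(4),s["opening"])
    return s,W
E
python3 - <<'E'
from h import *
s,W=where()
T=np.r_[d["R"]@[9.5,-11]+d["t"],18]
print("units",W.T@(T-s["eef_pos"])/50)
E
```

```text
t 0.2 tray [-536.50671163  473.87035772] z 230.82871639320987 yaw-tray -1.6846528420825706 F [0.11 0.6  0.21] tilt [-3.e-04 -8.e-04 -1.e+00] 1.0000903766425246
units [-11.20123126  -9.36760941   4.2647127 ]
```

Emit:
drive_tool:
  plan:
    - {"x": -0.7,"y": -0.6,"z": 0,"ax": 0,"ay": 0,"az": 0,"hand": 0}
    - {"x": -1.4,"y": -1.2,"z": 0,"ax": 0,"ay": 0,"az": 0,"hand": 0}
    - {"x": -2.1,"y": -1.8,"z": 0,"ax": 0,"ay": 0,"az": 0,"hand": 0}
    - {"x": -2.9,"y": -2.4,"z": 0,"ax": 0,"ay": 0,"az": 0,"hand": 0}
    - {"x": -3.6,"y": -3.0,"z": 0,"ax": 0,"ay": 0,"az": 0,"hand": 0}
    - {"x": -4.3,"y": -3.6,"z": 0,"ax": 0,"ay": 0,"az": 0,"hand": 0}
    - {"x": -5.0,"y": -4.2,"z": 0,"ax": 0,"ay": 0,"az": -0.1,"hand": 0}
    - {"x": -5.8,"y": -4.8,"z": 0,"ax": 0,"ay": 0,"az": -0.28,"hand": 0}

```text
clock: 1.0
eef_pos: [409.0, 253.7, 231.4]
tcp_rot: [3.141, 0.0, 2.805]
contact_force: [2.4, 0.3, 0.3]
opening: 0.001
grasp_force: 0.0
```

Emit:
drive_tool:
  plan:
    - {"x": -0.7,"y": -0.6,"z": 0,"ax": 0,"ay": 0,"az": 0,"hand": 0}
    - {"x": -1.4,"y": -1.2,"z": 0,"ax": 0,"ay": 0,"az": 0,"hand": 0}
    - {"x": -2.1,"y": -1.8,"z": 0,"ax": 0,"ay": 0,"az": 0,"hand": 0}
    - {"x": -2.8,"y": -2.4,"z": 0.3,"ax": 0,"ay": 0,"az": 0,"hand": 0}
    - {"x": -3.5,"y": -3.0,"z": 0.8,"ax": 0,"ay": 0,"az": 0,"hand": 0}
    - {"x": -4.1,"y": -3.6,"z": 1.4,"ax": 0,"ay": 0,"az": 0,"hand": 0}
    - {"x": -4.7,"y": -4.2,"z": 2.0,"ax": 0,"ay": 0,"az": 0,"hand": 0}
    - {"x": -5.0,"y": -4.5,"z": 2.6,"ax": 0,"ay": 0,"az": 0,"hand": 0}

```text
clock: 1.8
eef_pos: [571.8, -42.3, 100.7]
tcp_rot: [3.141, 0.002, 2.803]
contact_force: [0.6, -0.0, -0.2]
opening: -0.0
grasp_force: 0.0
```

Run:
```python
from h import *
im=imaging.grab_frame("scene");imaging.grab_frame("top")
s,W=where()
T=np.r_[d["R"]@[9.5,-11]+d["t"],18]
print("units",W.T@(T-s["eef_pos"])/50)
# tile as seen by the scene camera
hsv=cv2.cvtColor(im,cv2.COLOR_RGB2HSV)
cv2.imwrite("pics/s1.png",cv2.resize(im[170:290,140:330,::-1],(760,480),interpolation=cv2.INTER_CUBIC))
```

```text
t 1.9 tray [-4.33525786 -2.42720659] z 96.91330036980109 yaw-tray -0.17306243191372062 F [-0.61  0.39 -0.44] tilt [-6.e-03 -1.e-04 -1.e+00] -0.000503419352499274
units [-0.28606993 -0.16738161  1.57703324]
```

View pics/s1.png

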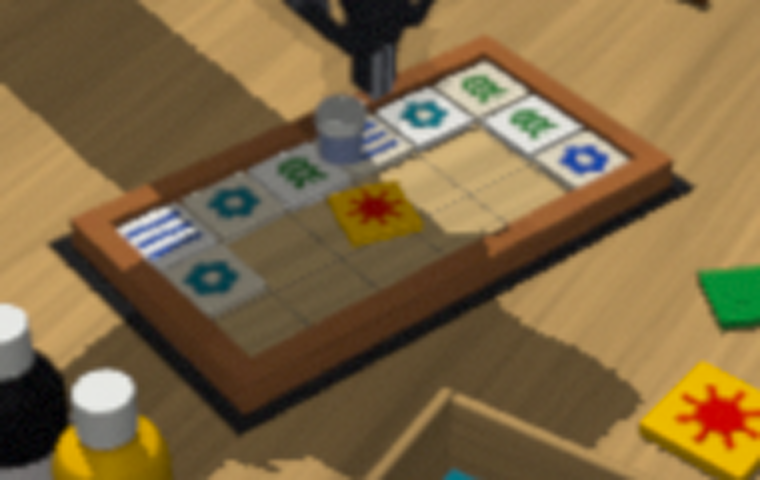

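Emit:
drive_tool:
  plan:
    - {"x": -0.15,"y": -0.1,"z": 0.5,"ax": 0,"ay": 0,"az": 0,"hand": 0}
    - {"x": -0.28,"y": -0.17,"z": 1.0,"ax": 0,"ay": 0,"az": 0,"hand": 0}
    - {"x": -0.28,"y": -0.17,"z": 1.3,"ax": 0,"ay": 0,"az": 0,"hand": 0}
    - {"x": -0.28,"y": -0.17,"z": 1.4,"ax": 0,"ay": 0,"az": 0,"hand": 0}
    - {"x": -0.28,"y": -0.17,"z": 1.4,"ax": 0,"ay": 0,"az": 0,"hand": 0}
    - {"x": -0.28,"y": -0.17,"z": 1.4,"ax": 0,"ay": 0,"az": 0,"hand": 0}

```text
clock: 2.5
eef_pos: [581.0, -51.9, 32.3]
tcp_rot: [3.141, 0.001, 2.805]
contact_force: [0.0, 0.7, 0.9]
opening: 0.001
grasp_force: 0.0
```

Run:
```python
from h import *
s,W=where()
px=lambda a:(np.array(a)+.5)/4-.5+[140,170]
tr=lambda p:((p-d["t"])@d["R"]).round(1)
c=tr(back(px([[327,193],[401,180],[424,231],[351,246]]),18,"scene"));print("tile by scene",c,c.mean(0))
print("rail inner top by scene", tr(back(px([[247,365],[633,172]]),24,"scene")))
T=np.r_[d["R"]@[9.5,-11]+d["t"],18]
print("units",W.T@(T-s["eef_pos"])/50)
```

```text
t 2.5 tray [10.57168755 -7.29495254] z 32.31271790475546 yaw-tray 0.022107040508771547 F [0.01 0.68 0.87] tilt [ 1.1e-03 -1.0e-04 -1.0e+00] 0.001115320382041372
tile by scene [[-19.9 -26.9]
 [ -0.5  20.7]
 [ 50.6  -1.3]
 [ 33.3 -47.8]] [ 15.875 -13.825]
rail inner top by scene [[  87.3 -166.5]
 [  95.   144.4]]
units [ 0.02177337 -0.07418512  0.28620692]
```

Emit:
drive_tool:
  plan:
    - {"x": 0,"y": -0.08,"z": 0.12,"ax": 0,"ay": 0,"az": 0,"hand": 0}
    - {"x": 0,"y": -0.08,"z": 0.2,"ax": 0,"ay": 0,"az": 0,"hand": 0}
    - {"x": 0,"y": -0.08,"z": 0.25,"ax": 0,"ay": 0,"az": 0,"hand": 0}
    - {"x": 0,"y": -0.08,"z": 0.27,"ax": 0,"ay": 0,"az": 0,"hand": 0}
    - {"x": 0,"y": -0.08,"z": 0.28,"ax": 0,"ay": 0,"az": 0,"hand": 0}
    - {"x": 0,"y": -0.08,"z": 0.28,"ax": 0,"ay": 0,"az": 0,"hand": 0}

```text
clock: 3.1
eef_pos: [579.2, -56.2, 18.1]
tcp_rot: [-3.141, -0.0, 2.804]
contact_force: [-3.2, -0.8, 10.8]
opening: -0.0
grasp_force: 5.4
```

Emit:
drive_tool:
  plan:
    - {"x": 0,"y": 0,"z": -0.006,"ax": 0,"ay": 0,"az": 0,"hand": 0}
    - {"x": 0,"y": 0,"z": -0.006,"ax": 0,"ay": 0,"az": 0,"hand": 0}
    - {"x": 0,"y": 0,"z": -0.006,"ax": 0,"ay": 0,"az": 0,"hand": 0}

```text
clock: 3.4
eef_pos: [579.3, -56.2, 18.1]
tcp_rot: [-3.142, -0.0, 2.804]
contact_force: [-2.4, -0.1, 7.8]
opening: 0.0
grasp_force: 3.8
```

Emit:
drive_tool:
  plan:
    - {"x": -0.04,"y": 0,"z": 0,"ax": 0,"ay": 0,"az": 0,"hand": 0}
    - {"x": -0.09,"y": 0,"z": 0,"ax": 0,"ay": 0,"az": 0,"hand": 0}
    - {"x": -0.14,"y": 0,"z": 0,"ax": 0,"ay": 0,"az": 0,"hand": 0}
    - {"x": -0.19,"y": 0,"z": 0,"ax": 0,"ay": 0,"az": 0,"hand": 0}
    - {"x": -0.24,"y": 0,"z": 0,"ax": 0,"ay": 0,"az": 0,"hand": 0}
    - {"x": -0.29,"y": 0,"z": 0,"ax": 0,"ay": 0,"az": 0,"hand": 0}
    - {"x": -0.34,"y": 0,"z": 0,"ax": 0,"ay": 0,"az": 0,"hand": 0}
    - {"x": -0.38,"y": 0,"z": 0,"ax": 0,"ay": 0,"az": 0,"hand": 0}

```text
clock: 4.2
eef_pos: [597.3, -62.3, 18.1]
tcp_rot: [3.141, -0.0, 2.804]
contact_force: [-2.6, 1.3, 7.5]
opening: -0.001
grasp_force: 3.9
```

Run:
```python
from h import *
im=imaging.grab_frame("scene")
s,W=where()
cv2.imwrite("pics/s2.png",cv2.resize(im[170:290,140:330,::-1],(760,480),interpolation=cv2.INTER_CUBIC))
```

```text
t 4.25 tray [ 29.72020611 -11.72536834] z 18.090815755814887 yaw-tray -0.012308816122995836 F [-1.62  0.66  6.17] tilt [ 4.e-04  0.e+00 -1.e+00] -0.0015030505132284846
```

View pics/s2.png

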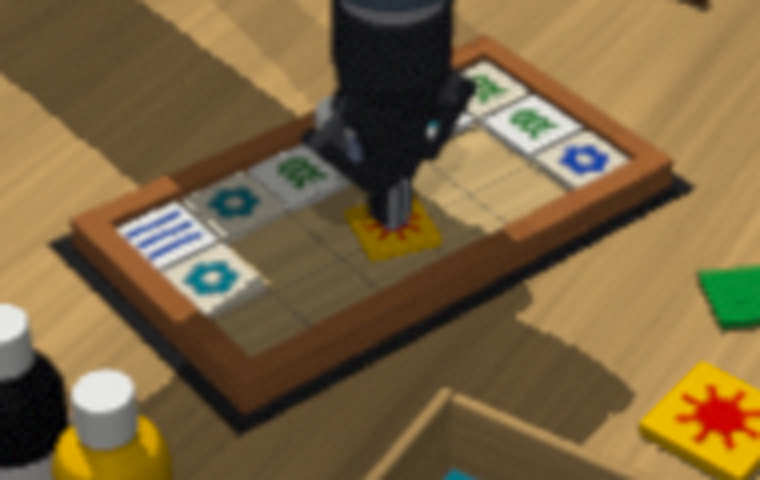

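Emit:
drive_tool:
  plan:
    - {"x": -0.05,"y": 0,"z": 0,"ax": 0,"ay": 0,"az": 0,"hand": 0}
    - {"x": -0.11,"y": 0,"z": 0,"ax": 0,"ay": 0,"az": 0,"hand": 0}
    - {"x": -0.17,"y": 0,"z": 0,"ax": 0,"ay": 0,"az": 0,"hand": 0}
    - {"x": -0.23,"y": 0,"z": 0,"ax": 0,"ay": 0,"az": 0,"hand": 0}
    - {"x": -0.29,"y": 0,"z": 0,"ax": 0,"ay": 0,"az": 0,"hand": 0}
    - {"x": -0.35,"y": 0,"z": 0,"ax": 0,"ay": 0,"az": 0,"hand": 0}
    - {"x": -0.41,"y": 0,"z": 0,"ax": 0,"ay": 0,"az": 0,"hand": 0}
    - {"x": -0.46,"y": 0,"z": 0,"ax": 0,"ay": 0,"az": 0,"hand": 0}

```text
clock: 5.05
eef_pos: [618.5, -69.8, 18.0]
tcp_rot: [-3.142, -0.001, 2.804]
contact_force: [-6.0, 2.6, 11.5]
opening: -0.003
grasp_force: 5.8
```

Emit:
drive_tool:
  plan:
    - {"x": -0.03,"y": 0,"z": 0,"ax": 0,"ay": 0,"az": 0,"hand": 0}
    - {"x": -0.06,"y": 0,"z": 0,"ax": 0,"ay": 0,"az": 0,"hand": 0}
    - {"x": -0.09,"y": 0,"z": 0,"ax": 0,"ay": 0,"az": 0,"hand": 0}
    - {"x": -0.12,"y": 0,"z": 0,"ax": 0,"ay": 0,"az": 0,"hand": 0}
    - {"x": -0.12,"y": 0,"z": 0,"ax": 0,"ay": 0,"az": 0,"hand": 0}

```text
clock: 5.55
eef_pos: [624.1, -71.8, 18.1]
tcp_rot: [-3.142, -0.001, 2.804]
contact_force: [-3.3, 2.0, 8.7]
opening: -0.002
grasp_force: 4.6
```

Run:
```python
from h import *
im=imaging.grab_frame("scene")
s,W=where();print("F tray",d["R"].T@s["contact_force"][:2])
cv2.imwrite("pics/s3.png",cv2.resize(im[200:280,190:310,::-1],(780,520),interpolation=cv2.INTER_CUBIC))
```

```text
t 5.6 tray [ 57.7995439  -11.83614315] z 18.100065092542817 yaw-tray -0.016021876846011196 F [-4.19  1.02  9.56] tilt [-1.e-03  3.e-04 -1.e+00] 0.0011944963139523409
F tray [-4.29042136 -0.4234839 ]
```

View pics/s3.png

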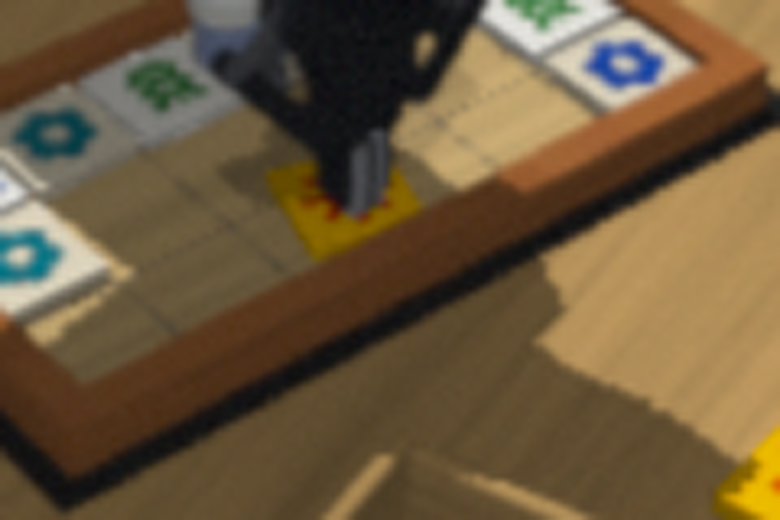

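Emit:
drive_tool:
  plan:
    - {"x": 0,"y": 0,"z": -0.1,"ax": 0,"ay": 0,"az": 0,"hand": 0}
    - {"x": 0,"y": 0,"z": -0.3,"ax": 0,"ay": 0,"az": 0,"hand": 0}
    - {"x": 0.1,"y": -0.1,"z": -0.3,"ax": 0,"ay": 0,"az": 0,"hand": 0}
    - {"x": 0.24,"y": -0.22,"z": -0.3,"ax": 0,"ay": 0,"az": 0,"hand": 0}
    - {"x": 0.24,"y": -0.22,"z": -0.3,"ax": 0,"ay": 0,"az": 0,"hand": 0}

```text
clock: 6.1
eef_pos: [607.7, -78.8, 32.3]
tcp_rot: [-3.141, -0.002, 2.804]
contact_force: [0.5, -0.2, 0.0]
opening: -0.001
grasp_force: 0.0
```

Run:
```python
from h import *
im=imaging.grab_frame("scene")
s,W=where()
px=lambda a:(np.array(a)+.5)/6.5-.5+[190,200]
tr=lambda p:((p-d["t"])@d["R"]).round(1)
print("s3 left edge, right",tr(back(px([[270,172],[320,258],[420,208]]),18,"scene")))
print("s3 grid line",tr(back(px([[145,150],[280,270]]),10,"scene")))
print("rim far/near top corner", tr(back(px([[100,383],[510,187]]),24,"scene")))
cv2.imwrite("pics/s4.png",cv2.resize(im[200:280,190:310,::-1],(780,520),interpolation=cv2.INTER_CUBIC))
```

```text
t 6.15 tray [ 45.27447135 -23.53158155] z 32.32277487769293 yaw-tray -0.0400707949715553 F [-0.77 -0.9   0.06] tilt [-1.1e-03  1.0e-04 -1.0e+00] 0.0015525803167043973
s3 left edge, right [[ 23.  -27.6]
 [ 76.2 -44.6]
 [ 77.3   5.2]]
s3 grid line [[-27.2 -52.9]
 [ 65.  -55.4]]
rim far/near top corner [[  85.9 -155.2]
 [  94.8   36.8]]
```

View pics/s4.png

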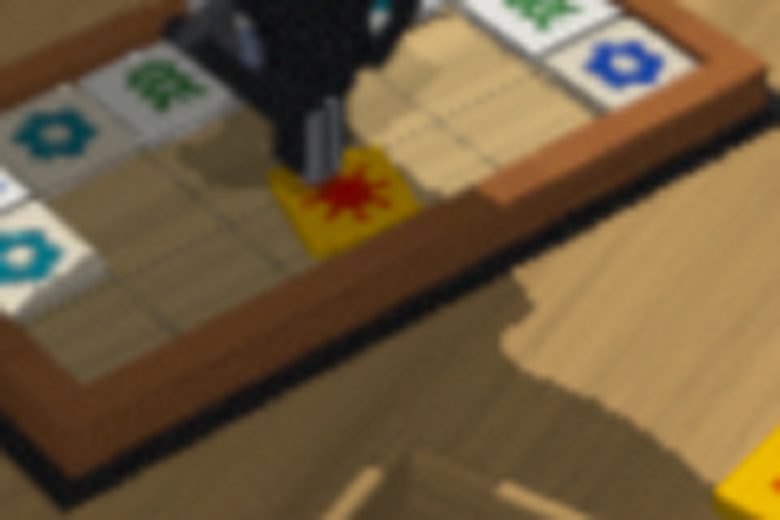

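Emit:
drive_tool:
  plan:
    - {"x": 0,"y": 0,"z": 0.15,"ax": 0,"ay": 0,"az": 0,"hand": 0}
    - {"x": 0,"y": 0,"z": 0.25,"ax": 0,"ay": 0,"az": 0,"hand": 0}
    - {"x": 0,"y": 0,"z": 0.29,"ax": 0,"ay": 0,"az": 0,"hand": 0}
    - {"x": 0,"y": 0,"z": 0.3,"ax": 0,"ay": 0,"az": 0,"hand": 0}
    - {"x": 0,"y": 0,"z": 0.3,"ax": 0,"ay": 0,"az": 0,"hand": 0}
    - {"x": 0,"y": 0,"z": 0.3,"ax": 0,"ay": 0,"az": 0,"hand": 0}

```text
clock: 6.75
eef_pos: [609.3, -78.3, 18.0]
tcp_rot: [-3.141, -0.001, 2.804]
contact_force: [-4.5, 0.5, 14.0]
opening: 0.002
grasp_force: 6.4
```

Emit:
drive_tool:
  plan:
    - {"x": -0.04,"y": 0,"z": 0,"ax": 0,"ay": 0,"az": 0,"hand": 0}
    - {"x": -0.08,"y": 0,"z": 0,"ax": 0,"ay": 0,"az": 0,"hand": 0}
    - {"x": -0.12,"y": 0,"z": 0,"ax": 0,"ay": 0,"az": 0,"hand": 0}
    - {"x": -0.16,"y": 0,"z": 0,"ax": 0,"ay": 0,"az": 0,"hand": 0}
    - {"x": -0.2,"y": 0,"z": 0,"ax": 0,"ay": 0,"az": 0,"hand": 0}
    - {"x": -0.24,"y": 0,"z": 0,"ax": 0,"ay": 0,"az": 0,"hand": 0}
    - {"x": -0.28,"y": 0,"z": 0,"ax": 0,"ay": 0,"az": 0,"hand": 0}
    - {"x": -0.32,"y": 0,"z": 0,"ax": 0,"ay": 0,"az": 0,"hand": 0}

```text
clock: 7.55
eef_pos: [624.1, -83.3, 18.0]
tcp_rot: [-3.142, -0.002, 2.804]
contact_force: [-6.5, 2.0, 13.2]
opening: -0.001
grasp_force: 6.9
```

Run:
```python
from h import *
im=imaging.grab_frame("scene")
s,W=where();print("F tray",d["R"].T@s["contact_force"][:2])
cv2.imwrite("pics/s5.png",cv2.resize(im[200:280,190:310,::-1],(780,520),interpolation=cv2.INTER_CUBIC))
```

```text
t 7.6 tray [ 62.10734878 -22.65813292] z 18.056084749532573 yaw-tray 0.0015223354287030588 F [-4.96  1.94 12.97] tilt [-1.e-03  3.e-04 -1.e+00] 0.0008124085854757773
F tray [-5.32465979  0.19344862]
```

View pics/s5.png

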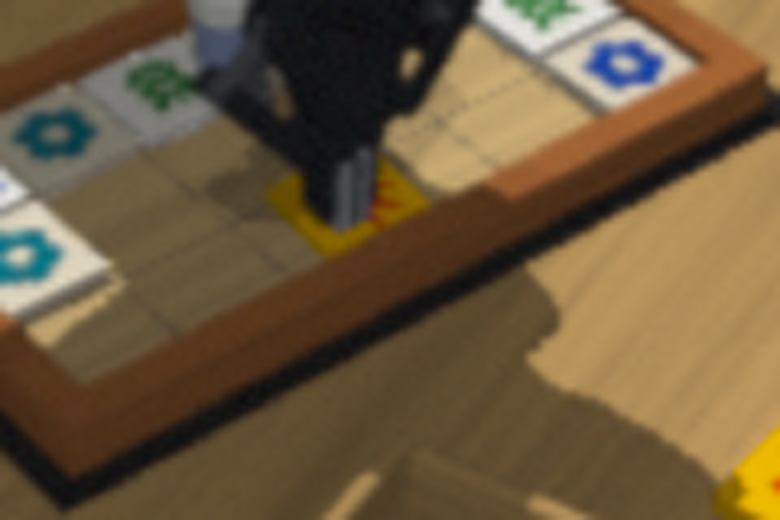

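Emit:
drive_tool:
  plan:
    - {"x": 0,"y": 0,"z": -0.1,"ax": 0,"ay": 0,"az": 0,"hand": 0}
    - {"x": 0.1,"y": 0,"z": -0.2,"ax": 0,"ay": 0,"az": 0,"hand": 0}
    - {"x": 0.24,"y": 0,"z": -0.2,"ax": 0,"ay": 0,"az": 0,"hand": 0}
    - {"x": 0.26,"y": 0,"z": -0.15,"ax": 0,"ay": 0,"az": 0,"hand": 0}
    - {"x": 0.26,"y": 0,"z": -0.05,"ax": 0,"ay": 0,"az": 0,"hand": 0}
    - {"x": 0.26,"y": 0,"z": -0.01,"ax": 0,"ay": 0,"az": 0,"hand": 0}
    - {"x": 0.26,"y": 0,"z": -0.01,"ax": 0,"ay": 0,"az": 0,"hand": 0}

```text
clock: 8.3
eef_pos: [612.2, -79.4, 18.1]
tcp_rot: [-3.141, -0.001, 2.804]
contact_force: [-3.5, 1.3, 8.2]
opening: 0.003
grasp_force: 3.8
```

Emit:
drive_tool:
  plan:
    - {"x": -0.03,"y": 0,"z": 0,"ax": 0,"ay": 0,"az": 0,"hand": 0}
    - {"x": -0.07,"y": 0,"z": 0,"ax": 0,"ay": 0,"az": 0,"hand": 0}
    - {"x": -0.11,"y": 0,"z": 0,"ax": 0,"ay": 0,"az": 0,"hand": 0}
    - {"x": -0.15,"y": 0,"z": 0,"ax": 0,"ay": 0,"az": 0,"hand": 0}
    - {"x": -0.19,"y": 0,"z": 0,"ax": 0,"ay": 0,"az": 0,"hand": 0}
    - {"x": -0.23,"y": 0,"z": 0,"ax": 0,"ay": 0,"az": 0,"hand": 0}

```text
clock: 8.9
eef_pos: [622.4, -83.0, 18.1]
tcp_rot: [-3.141, -0.002, 2.804]
contact_force: [-5.4, 2.1, 9.3]
opening: 0.001
grasp_force: 4.8
```

Run:
```python
from h import *
im=imaging.grab_frame("scene");t=imaging.grab_frame("top")
s,W=where();print("F tray",d["R"].T@s["contact_force"][:2])
a=cv2.resize(im[210:262,210:275,::-1],(800,600)[:1]*1+(640,),interpolation=cv2.INTER_CUBIC)[:600]
cv2.imwrite("pics/s6.png",a)
```

```text
t 9.0 tray [ 60.35252519 -22.89109113] z 18.07233742288327 yaw-tray -0.009813066412888816 F [-3.39  0.75  9.11] tilt [-1.3e-03  3.0e-04 -1.0e+00] -0.0019089583917985267
F tray [-3.44806135 -0.41258683]
```

View pics/s6.png

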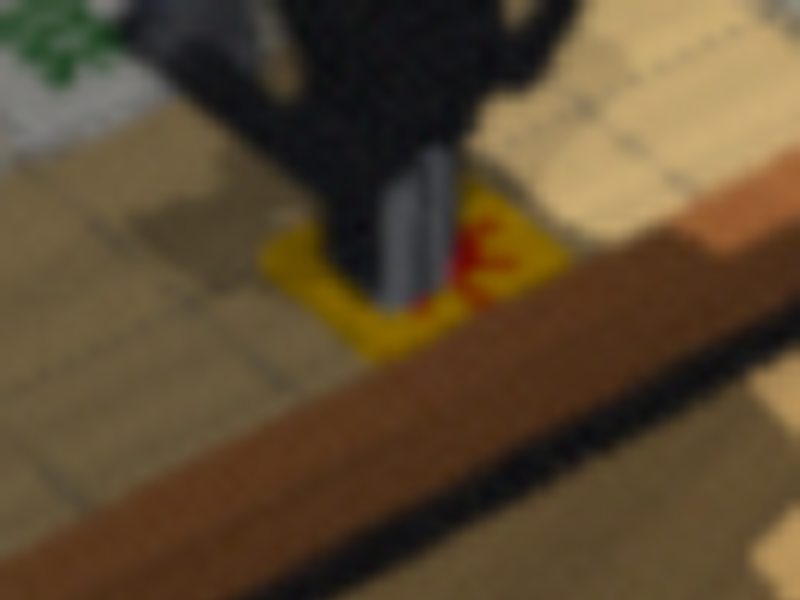

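Emit:
drive_tool:
  plan:
    - {"x": 0,"y": -0.08,"z": 0,"ax": 0,"ay": 0,"az": 0,"hand": 0}
    - {"x": 0,"y": -0.2,"z": 0,"ax": 0,"ay": 0,"az": 0,"hand": 0}
    - {"x": -0.01,"y": -0.34,"z": 0,"ax": 0,"ay": 0,"az": 0,"hand": 0}
    - {"x": -0.01,"y": -0.48,"z": 0,"ax": 0,"ay": 0,"az": 0,"hand": 0}
    - {"x": -0.02,"y": -0.62,"z": 0,"ax": 0,"ay": 0,"az": 0,"hand": 0}
    - {"x": -0.02,"y": -0.76,"z": 0,"ax": 0,"ay": 0,"az": 0,"hand": 0}
    - {"x": -0.02,"y": -0.88,"z": 0,"ax": 0,"ay": 0,"az": 0,"hand": 0}
    - {"x": -0.02,"y": -1.0,"z": 0,"ax": 0,"ay": 0,"az": 0,"hand": 0}

```text
clock: 9.8
eef_pos: [607.8, -130.9, 18.1]
tcp_rot: [3.141, 0.0, 2.804]
contact_force: [-0.5, 2.2, 4.9]
opening: 0.001
grasp_force: 2.7
```

Run:
```python
from h import *
im=imaging.grab_frame("scene")
s,W=where();print("F tray",d["R"].T@s["contact_force"][:2])
hsv=cv2.cvtColor(im,cv2.COLOR_RGB2HSV)
T,k=tile(im,(160,200,300,265),"scene")
m=((hsv[...,0]>20)&(hsv[...,0]<33)&(hsv[...,1]>215)).astype(np.uint8);k=np.zeros_like(m);k[200:265,160:300]=m[200:265,160:300]
n,l,st,ce=cv2.connectedComponentsWithStats(k);i=1+st[1:,4].argmax();print(st[i])
ys,xs=np.where(l==i);P=(back(np.c_[xs,ys],18,"scene")-d["t"])@d["R"]
print("yellow in tray min/max",np.percentile(P,[1,99],axis=0))
j=xs.argmin();print("left px",xs[j],ys[j],P[j])
```

```text
t 9.85 tray [ 61.90634089 -73.73101677] z 18.104890414768384 yaw-tray -0.028379471355080454 F [-1.38  1.2   5.2 ] tilt [ 0.e+00  1.e-04 -1.e+00] -0.0018446066625258954
F tray [-1.69405136  0.67470027]
[217 236  16  11  48]
yellow in tray min/max [[ 35.38297391 -88.04545777]
 [ 76.66455403 -65.34763059]]
left px 217 237 [ 35.37376593 -82.39040104]
```

Emit:
drive_tool:
  plan:
    - {"x": 0,"y": -0.08,"z": 0.005,"ax": 0,"ay": 0,"az": 0,"hand": 0}
    - {"x": 0,"y": -0.2,"z": 0.005,"ax": 0,"ay": 0,"az": 0,"hand": 0}
    - {"x": 0,"y": -0.32,"z": 0.006,"ax": 0,"ay": 0,"az": 0,"hand": 0}
    - {"x": -0.01,"y": -0.44,"z": 0.007,"ax": 0,"ay": 0,"az": 0,"hand": 0}
    - {"x": -0.01,"y": -0.56,"z": 0.008,"ax": 0,"ay": 0,"az": 0,"hand": 0}
    - {"x": -0.01,"y": -0.68,"z": 0.008,"ax": 0,"ay": 0,"az": 0,"hand": 0}
    - {"x": -0.01,"y": -0.8,"z": 0.008,"ax": 0,"ay": 0,"az": 0,"hand": 0}
    - {"x": -0.01,"y": -0.9,"z": 0.008,"ax": 0,"ay": 0,"az": 0,"hand": 0}

```text
clock: 10.65
eef_pos: [593.3, -173.2, 18.1]
tcp_rot: [3.141, -0.0, 2.804]
contact_force: [-1.8, 5.7, 9.6]
opening: 0.0
grasp_force: 5.0
```

Emit:
drive_tool:
  plan:
    - {"x": 0,"y": 0,"z": -0.1,"ax": 0,"ay": 0,"az": 0,"hand": 0}
    - {"x": 0.06,"y": 0.1,"z": -0.2,"ax": 0,"ay": 0,"az": 0,"hand": 0}
    - {"x": 0.12,"y": 0.26,"z": -0.2,"ax": 0,"ay": 0,"az": 0,"hand": 0}
    - {"x": 0.12,"y": 0.3,"z": -0.2,"ax": 0,"ay": 0,"az": 0,"hand": 0}
    - {"x": 0.12,"y": 0.3,"z": -0.1,"ax": 0,"ay": 0,"az": 0,"hand": 0}
    - {"x": 0.12,"y": 0.3,"z": -0.03,"ax": 0,"ay": 0,"az": 0,"hand": 0}
    - {"x": 0.12,"y": 0.3,"z": 0,"ax": 0,"ay": 0,"az": 0,"hand": 0}
    - {"x": 0.12,"y": 0.3,"z": 0,"ax": 0,"ay": 0,"az": 0,"hand": 0}

```text
clock: 11.45
eef_pos: [592.4, -157.0, 18.1]
tcp_rot: [3.141, -0.001, 2.804]
contact_force: [-3.5, 2.4, 10.9]
opening: -0.003
grasp_force: 5.5
```

Run:
```python
from h import *
s,W=where();print("F tray",d["R"].T@s["contact_force"][:2])
for n,rect in(("top",(290,160,345,215)),("scene",(160,205,250,275))):
    im=imaging.grab_frame(n)
    hsv=cv2.cvtColor(im,cv2.COLOR_RGB2HSV)
    m=((hsv[...,0]>20)&(hsv[...,0]<33)&(hsv[...,1]>205)).astype(np.uint8);x0,y0,x1,y1=rect;k=np.zeros_like(m);k[y0:y1,x0:x1]=m[y0:y1,x0:x1]
    ys,xs=np.where(k);print(n,len(xs))
    if len(xs):
        P=(back(np.c_[xs,ys],18,n)-d["t"])@d["R"];print(np.percentile(P,[2,98],axis=0))
```

```text
t 11.45 tray [  56.01450867 -102.69620958] z 18.05863276316331 yaw-tray -0.01869425132473168 F [-3.52  2.43 10.87] tilt [-6.e-04  5.e-04 -1.e+00] -0.0031867251264687587
F tray [-4.12914244  1.1259915 ]
top 0
scene 110
[[  35.54166338 -132.99859974]
 [  77.15881199  -81.76289128]]
```

Emit:
drive_tool:
  plan:
    - {"x": -0.02,"y": -0.06,"z": 0,"ax": 0,"ay": 0,"az": 0,"hand": 0}
    - {"x": -0.03,"y": -0.16,"z": 0,"ax": 0,"ay": 0,"az": 0,"hand": 0}
    - {"x": -0.04,"y": -0.26,"z": 0,"ax": 0,"ay": 0,"az": 0,"hand": 0}
    - {"x": -0.04,"y": -0.36,"z": 0,"ax": 0,"ay": 0,"az": 0,"hand": 0}
    - {"x": -0.04,"y": -0.46,"z": 0,"ax": 0,"ay": 0,"az": 0,"hand": 0}
    - {"x": -0.04,"y": -0.55,"z": 0,"ax": 0,"ay": 0,"az": 0,"hand": 0}
    - {"x": -0.04,"y": -0.63,"z": 0,"ax": 0,"ay": 0,"az": 0,"hand": 0}
    - {"x": -0.05,"y": -0.7,"z": 0,"ax": 0,"ay": 0,"az": 0,"hand": 0}

```text
clock: 12.35
eef_pos: [583.3, -190.7, 18.1]
tcp_rot: [3.141, -0.0, 2.804]
contact_force: [-0.8, 5.8, 10.3]
opening: 0.002
grasp_force: 5.3
```

Emit:
drive_tool:
  plan:
    - {"x": -0.04,"y": -0.03,"z": 0,"ax": 0,"ay": 0,"az": 0,"hand": 0}
    - {"x": -0.08,"y": -0.05,"z": 0,"ax": 0,"ay": 0,"az": 0,"hand": 0}
    - {"x": -0.12,"y": -0.08,"z": 0,"ax": 0,"ay": 0,"az": 0,"hand": 0}
    - {"x": -0.12,"y": -0.12,"z": 0,"ax": 0,"ay": 0,"az": 0,"hand": 0}

```text
clock: 12.75
eef_pos: [587.4, -198.3, 18.1]
tcp_rot: [3.141, 0.0, 2.804]
contact_force: [0.1, 3.6, 7.2]
opening: 0.003
grasp_force: 3.9
```

Emit:
drive_tool:
  plan:
    - {"x": 0,"y": 0,"z": -0.1,"ax": 0,"ay": 0,"az": 0,"hand": 0}
    - {"x": 0,"y": 0,"z": -0.5,"ax": 0,"ay": 0,"az": 0,"hand": 0}
    - {"x": 0,"y": 0,"z": -1.2,"ax": 0,"ay": 0,"az": 0,"hand": 0}
    - {"x": 0.6,"y": 0,"z": -1.9,"ax": 0,"ay": 0,"az": 0,"hand": 0}
    - {"x": 1.3,"y": 0,"z": -2.6,"ax": 0,"ay": 0,"az": 0,"hand": 0}
    - {"x": 2.1,"y": 0,"z": -3.0,"ax": 0,"ay": 0,"az": 0,"hand": 0}
    - {"x": 2.8,"y": 0,"z": -3.0,"ax": 0,"ay": 0,"az": 0,"hand": 0}
    - {"x": 3.4,"y": 0,"z": -3.0,"ax": 0,"ay": 0,"az": 0,"hand": 0}

```text
clock: 13.55
eef_pos: [425.0, -142.1, 168.2]
tcp_rot: [-3.141, 0.001, 2.804]
contact_force: [0.5, -0.2, 0.6]
opening: 0.001
grasp_force: 0.0
```

Run:
```python
from h import *
s,W=where()
t=imaging.grab_frame("top");im=imaging.grab_frame("scene")
for n,i,rect in(("top",t,(290,160,345,215)),("scene",im,(160,205,250,275))):
    try: 
        T,k=tile(i,rect,n);print(n,d["R"].T@(np.array(T[0])-d["t"]),T[1:],k.sum())
    except ValueError: print(n,"none")
a=np.hstack([cv2.resize(x[:,:,::-1],(400,300),interpolation=cv2.INTER_CUBIC) for x in(t[150:225,265:365],im[205:280,160:260])])
cv2.imwrite("pics/e.png",a)
```

```text
t 13.55 tray [-106.88123384 -143.98621004] z 168.22789621236984 yaw-tray -0.014293020713367355 F [ 0.48 -0.24  0.63] tilt [ 8.e-04 -4.e-04 -1.e+00] 0.0013499698783710915
top [  57.17914961 -119.7085009 ] ((21.060598373413086, 49.621185302734375), 63.13456726074219) 126
scene [  54.45022772 -131.94549323] ((40.353057861328125, 42.57465362548828), 75.28096008300781) 97
```

View pics/e.png

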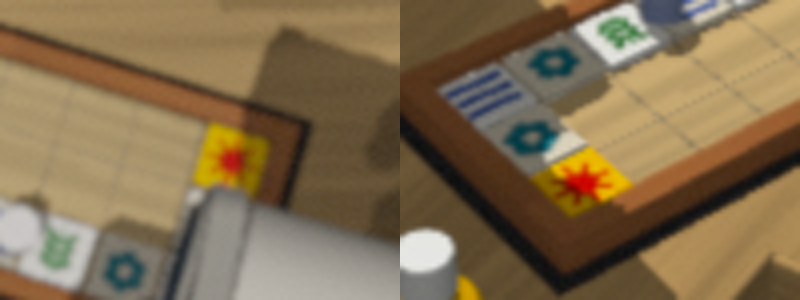

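Emit:
drive_tool:
  plan:
    - {"x": 0,"y": 0.7,"z": 0,"ax": 0,"ay": 0,"az": 0,"hand": 0}
    - {"x": 0,"y": 1.4,"z": 0,"ax": 0,"ay": 0,"az": 0,"hand": 0}
    - {"x": 0,"y": 2.2,"z": 0,"ax": 0,"ay": 0,"az": 0,"hand": 0}
    - {"x": 0,"y": 3.0,"z": 0,"ax": 0,"ay": 0,"az": 0,"hand": 0}
    - {"x": 0,"y": 3.7,"z": 0,"ax": 0,"ay": 0,"az": 0,"hand": 0}
    - {"x": 0,"y": 4.2,"z": 0,"ax": 0,"ay": 0,"az": 0,"hand": 0}

```text
clock: 14.25
eef_pos: [497.5, 57.8, 167.6]
tcp_rot: [3.141, 0.001, 2.805]
contact_force: [0.6, -0.9, -0.4]
opening: 0.002
grasp_force: 0.0
```

Run:
```python
from h import *
s,W=where()
for n,rect in(("top",(295,165,345,215)),("scene",(185,225,235,270))):
    i=imaging.grab_frame(n)
    T,k=tile(i,rect,n);print(n,d["R"].T@(np.array(T[0])-d["t"]),T[1:],k.sum())
    # unwarp corner region into tray coords (z=18), 1 px = 1 mm: rows = x 100..20, cols = y -100..-180
    g=[[0,0],[80,0],[80,80],[0,80]]
    w=np.array([d["R"]@[100-v,-100-u]+d["t"] for u,v in g])
    H=cv2.getPerspectiveTransform(np.float32(proj(np.c_[w,np.full(4,18.)],n)),np.float32(g))
    o=cv2.cvtColor(cv2.warpPerspective(i,H,(81,81),flags=cv2.INTER_LINEAR),cv2.COLOR_RGB2HSV)
    for x in(35,50,65): print("x",x,[(-100-u,*map(int,o[100-x,u])) for u in range(48,72,2)])
    for y in(-120,-150): print("y",y,[(100-v,*map(int,o[v,-100-y])) for v in range(8,36,2)])
    for x in(40,60): print("trail x",x,[(-100-u,*map(int,o[100-x,u])) for u in range(2,18,2)])
```

```text
t 14.25 tray [-104.54554526   68.59830409] z 167.6277526863162 yaw-tray 0.04844301029028486 F [ 0.61 -0.89 -0.38] tilt [ 8.e-04  2.e-04 -1.e+00] 0.0015894867452937158
top [  56.89610695 -134.43980289] ((49.00159454345703, 48.20177459716797), 68.77767944335938) 132
x 35 [(-148, 23, 247, 133), (-150, 23, 245, 134), (-152, 24, 251, 132), (-154, 24, 245, 125), (-156, 23, 233, 117), (-158, 22, 219, 105), (-160, 20, 203, 94), (-162, 16, 184, 86), (-164, 14, 174, 85), (-166, 12, 168, 85), (-168, 12, 155, 87), (-170, 12, 154, 88)]
x 50 [(-148, 22, 247, 134), (-150, 22, 251, 137), (-152, 23, 255, 138), (-154, 23, 255, 137), (-156, 23, 241, 129), (-158, 22, 216, 118), (-160, 20, 198, 103), (-162, 16, 177, 92), (-164, 13, 160, 86), (-166, 13, 159, 90), (-168, 13, 160, 99), (-170, 13, 158, 113)]
x 65 [(-148, 23, 255, 192), (-150, 24, 255, 198), (-152, 25, 255, 200), (-154, 25, 255, 200), (-156, 25, 255, 193), (-158, 24, 239, 179), (-160, 22, 210, 163), (-162, 19, 179, 151), (-164, 14, 157, 145), (-166, 13, 152, 146), (-168, 13, 153, 148), (-170, 13, 155, 150)]
y -120 [(92, 13, 157, 130), (90, 12
[... 2064 characters left out ...]
8, 20, 255, 130), (66, 20, 255, 129)]
y -150 [(92, 13, 172, 156), (90, 13, 169, 158), (88, 13, 171, 158), (86, 14, 173, 158), (84, 14, 175, 159), (82, 15, 181, 163), (80, 17, 196, 173), (78, 20, 229, 195), (76, 22, 252, 220), (74, 22, 255, 229), (72, 21, 255, 226), (70, 20, 255, 223), (68, 21, 255, 228), (66, 23, 255, 232)]
trail x 40 [(-102, 19, 105, 100), (-104, 18, 103, 99), (-106, 19, 106, 101), (-108, 19, 118, 102), (-110, 21, 164, 106), (-112, 22, 221, 119), (-114, 23, 255, 129), (-116, 23, 255, 133)]
trail x 60 [(-102, 20, 110, 102), (-104, 19, 111, 103), (-106, 20, 109, 103), (-108, 20, 123, 104), (-110, 21, 154, 109), (-112, 22, 215, 122), (-114, 22, 245, 128), (-116, 20, 255, 129)]
```

```bash
python3 -c "
from rig import r
print(r.sign_off())"
```

```text
the job is handed in; nothing more can be done
None
```

The sun tile now sits square in the empty corner. Both cameras show no gap to the rail or the short side, and the hand is clear; I handed the job in at 14.3 s, and no verdict came back.

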